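# Peel the top egg tray off the stuck stack and present it over the light

## Robot

A 7-joint arm with a two-finger parallel gripper is mounted at the origin on the work surface. World frame = base frame: x ahead of the robot, y to its left, z up, the work surface at z = 0. Lengths are in m, angles in rad, forces in N, time in s.
With the tool pointing down it reaches from about 0.35 to 0.9 m from the base axis. Payload 8.1 kg.
Tool frame: the origin (TCP) lies at the centre of the arm's flange, where the gripper is bolted on; the fingertips stand 178 mm ahead of it and the grasp point (between the pads) lies 159 mm ahead of it; z points along the fingers, y is the line along which they close (so a half turn about z gives the same grasp; the last joint's range is limited). The gripper opens to 92 mm and grips with 3 to 60 N. Pads are 19 mm wide; open, the fingers measure 130 mm over their backs; the gripper's body (75 mm by 190 mm) begins 47 mm behind the grasp point.
Start: joints at [-1.222, 0.434, 0.025, 1.573, -0.012, 1.134, -0.075], TCP at [0.273, 0.562, 0.405] pointing down, gripper open.
Joint ranges: [-2.62, 2.62], [-0.44, 2.09], [-1.27, 1.32], [0.08, 2.57], [-1.32, 4.46], [0.12, 2], [-2.74, 2.74]. Speed limits (rad/s): [2.22, 2.22, 3.01, 3.01, 3.14, 3.14, 3.14].

## Interface

Orientations are given as a unit quaternion [w, x, y, z].
In Python, from cell import monitor, get_image, env gives the robot as it stands.
- The arm moves only by the tool move_arm, never from a script. Its argument "series" is a list of rows, each an object with "slide": the shift along the tool's x, y, z normalised to -1 to 1, where 1 is 10 cm, a list of three; "turn": the turn, a rotation vector about the tool's x, y, z normalised to -1 to 1, where 1 is 6 degrees, a list of three; "fingers": the opening, from -1 (shut) to 1 (fully open). A call has 1 to 20 rows; each row shifts and turns the commanded pose from where the row before left it, along the tool's axes as they then stand; what a row does not reach is not made up. A row lasts 1/12 s, in which the tool goes at most 41.7 mm and 7.16 degrees, less where a joint would pass 70% of its speed; a pose out of reach is approached as far as the arm can. A call with a number of a shift or a turn outside -1 to 1 is refused whole. A call with a gripper value outside its range is refused whole. The fingers move at their own pace and stop on an object; "grip_force" is the grip in N (left out, the last holds). Time passes only in rows, so rows that do not move let the fingers close. It gives the time, the measured TCP pose, the force, the opening and the grip force at its end, in the units of the state.
- monitor.sense(): the state, without advancing time (a new reading comes with each control period).
- get_image(name): name is "scene" or "side" or "wrist"; returns a dict with "frame" (384x512x3 uint8, red, green, blue), "K" (3x3 intrinsics, pixels), "k1" (the pictures are not rectified: a ray, as slopes to the right and down, at radius r is drawn at 1 + k1 r^2 times it, then the intrinsics apply), "extrinsics" (4x4, takes a point from camera to world coordinates); the wrist camera has in their place "tool_from_camera" (4x4, takes a point from camera to tool coordinates, whose origin is the TCP and whose axes are the flange's). Camera axes: x right, y up, looking along -z (the intrinsics and any distortion apply to the point x, -y, -z); pixel columns grow to the right and rows downward; lengths in m; the calibration is good to about 2 mm. A picture is of the moment at which its call begins: read the wrist's pose just before it. There is no depth.
- env.job_done(): hands the job in; it is judged then, once.
The state is a dict: "time_s": time; "joint_pos": joint angles; "joint_velocities": joint speeds; "joint_efforts": joint torques, N m; "tcp_pos": TCP position; "orientation": TCP orientation; "contact_force": force on the tool from outside, world axes, zero at the start; "ft_torque": the same for the moment, N m; "grip_width": finger opening in m; "grip_force": force on a finger pad.
Only numpy, scipy, OpenCV 4.12 (cv2) and the standard library are available. Lean on these libraries where they do the work, as an engineer would, in place of code of your own. Each camera call takes 0.05 s, during which the arm holds its last target. There are 200 camera calls.

## Task

Clear the light panel by setting the red culture dish that lies on it squarely on top of the pile of dishes, keeping it level. Then take the top egg tray off the nested stack: the trays cling together, so raise one corner well up first, while the opposite corner is still down in the nest, so that it peels free and the rest of the stack stays standing where it is. Finish while still holding that tray for inspection, steady and level about 10 cm above the light panel's glass, centred over the lit window and with its long side along the window's long side; do not let the tray touch the panel, and leave everything else on the bench where it stands.

Things in the scene. Friction and masses are not known exactly. Their poses are not given: they have to be found in the camera images.
- tray: top egg tray, the one to take: light blue rigid plastic, 220 (its x) by 170 (y) by 44 mm high, 0.19 kg, open on top, 12 egg cups 17 mm high inside. Origin: centre of its underside, z up. Its rim is a vertical band 8 mm thick, 16 mm tall (28 to 44 mm above the origin), to be pinched with one finger inside, one outside; below it the wall slopes inward. Seated, its origin is 110 mm above the stack's
- stack: rest of the stack: five such trays nested at 22 mm pitch, one loose piece, about 1 kg, same axes as the seated top tray, 132 mm high to its top rim. Origin: centre of its underside on the bench. The top tray's rim stands 6 mm clear above its rim (on four lugs) and is 154 mm above this origin at its top; an outer fingertip deeper than 18 mm below that would meet the next rim
- corner_pp (a point): corner of the top tray at its +x, +y: outer corner at the top of the rim (110, 85, 44 mm from the tray's origin). The tray clings: a sprung nib in each long side, 32 mm from each corner, holds with about 2 to 3.5 N until the tray there has risen about 15 mm. One by one they give easily; a lift without turning the tray loads all four at once: the rim slips out of the grip or the stack comes along
- corner_pm (a point): the same at +x, -y. Raising one corner by turning the tray about 0.2 rad about the far diagonal corner of the nest (some 55 mm up at the raised corner) frees all nibs but the far one; then it lifts out, clear of the nest after some 50 mm more
- corner_mp (a point): the same at -x, +y
- corner_mm (a point): the same at -x, -y; diagonal to corner_pp
- panel: the inspection light panel, fixed: flat aluminium case 280 (its x, long side) by 230 (its y) by 25 mm high with a flush lit white window 240 by 190 mm in its top. Origin: centre of its underside, z up
- window (a point): centre of the panel's lit glass, on its top face, 25 mm above the bench; axes as the panel's
- dish: closed culture dish with a red medium that lies on the light panel: clear lid 60 mm in diameter (its upper 9 mm; below that 57 mm), 15 mm high, 0.03 kg. Origin: centre of its underside, z up
- pile_top: upper one of the two like dishes (amber medium) in the pile on the bench; same size; origin: centre of its underside
- pile_low: lower dish of the pile, on the bench; same size; origin: centre of its underside
- bowl: yellow bowl with black mesh liner and eggs, 200 mm across, 70 mm high, at the far side; leave alone. Origin: centre of its underside
- egg_cup: white egg cup with a speckled egg, 44 mm across, 69 mm high, beyond the pile of dishes; leave alone. Origin: centre of its underside
- wash_bottle: white wash bottle with red cap, 64 mm across, 170 mm high, on the right; leave alone. Origin: centre of its underside
- swab_jar: clear jar with blue cap, 60 mm across, 90 mm high, on the left; leave alone. Origin: centre of its underside
- spatula: steel spatula lying on the bench at the right; leave alone. Origin: on the bench under the tool
- marker: green marker, 13 mm thick, 125 mm long along its x, lying on the left; leave alone. Origin: underside, mid-length

How it is judged:
On the way, in this order (a step that is already met when the one before it is completed fails the run):
1. the red dish stands squarely on the pile and is let go (horizontal distance between dish and pile_top below 0.008 m and horizontal distance between pile_top and pile_low below 0.008 m and z of dish in the frame of pile_top between 0.0125 and 0.0175 m and angle between dish's own z axis and vertical below 0.06 rad and contact force between the fingers and dish below 0.1 N), for 0.2 s.
2. one corner of the top tray is raised more than 18 mm while the opposite corner is still down in the nest (less than 10 mm up) (((z of corner_pp in the frame of stack above 0.172 m and z of corner_mm in the frame of stack below 0.164 m) or (z of corner_mm in the frame of stack above 0.172 m and z of corner_pp in the frame of stack below 0.164 m) or (z of corner_pm in the frame of stack above 0.172 m and z of corner_mp in the frame of stack below 0.164 m) or (z of corner_mp in the frame of stack above 0.172 m and z of corner_pm in the frame of stack below 0.164 m))), for 0.05 s.
At the end, for the whole second after the job is handed in: Red dish on the pile, all three dishes centred within 8 mm. Tray held still over the panel: underside 50 to 160 mm above the glass, centred within 35 mm, level within 8 degrees, long side within 12 degrees of the window's. Rest of the stack flat on the bench, within 30 mm of its start (all of step 1 and contact force between the fingers and tray above 2 N and horizontal distance between tray and window below 0.035 m and z of tray in the frame of window between 0.05 and 0.16 m and angle between tray's own z axis and vertical below 0.14 rad and angle between the x axis of tray and the x axis of panel, either way round below 0.22 rad and linear speed of tray below 0.03 m/s and angle between stack's own z axis and vertical below 0.05 rad and height (world z) of stack below 0.006 m and distance of stack from where it was at the start of the episode below 0.03 m); the arm keeps its last pose, push and grip.
It fails at once if the rest of the stack is lifted, dragged over 30 mm or tipped (distance of stack from where it was at the start of the episode above 0.03 m or height (world z) of stack above 0.02 m or angle between stack's own z axis and vertical above 0.12 rad).
It fails at once if the red dish is tipped over 20 degrees (angle between dish's own z axis and vertical above 0.35 rad).
It fails at once if the dishes of the pile are pushed away over 25 mm or tipped (distance of pile_low from where it was at the start of the episode above 0.025 m or angle between any of pile_low, pile_top's own z axis and vertical above 0.3 rad).
It fails at once if the tray touches the light panel (contact force between tray and panel above 0.3 N).
It fails at once if another thing on the bench is moved over 30 mm or knocked over (distance of any of bowl, egg_cup, wash_bottle, swab_jar, spatula, marker from where it was at the start of the episode above 0.03 m or angle between any of bowl, egg_cup, wash_bottle, swab_jar's own z axis and vertical above 0.4 rad).
It also fails if it takes over 58 s, if anything falls off the work surface, if the arm or the gripper's body presses on something with over 40 N, if the wrist force passes 120 N, or if a joint passes its speed limit or range.

## Working session

There is one attempt and no reset: what is moved stays moved. The work goes in short steps, Python scripts to look and compute and a tool call to move; the robot and the scene stay as the last step left them, time stands still between calls to the robot, and variables do not carry over. Pictures are saved under pics/ and viewed, at most 11 in all, crops included, and the job is handed in when it is done.

Besides the shell and the picture viewer there is one more tool, called after "Request:" as a command line: name --argument value ..., lists and objects as JSON in quotes. move_arm: Moves the arm, as the interface text tells. Its arguments: {"type":"object","properties":{"series":{"type":"array"},"grip_force":{"type":"number"}},"required":["series"]}

```bash
mkdir -p pics; cat > h.py <<'E'
import numpy as np, cv2, pickle
from scipy.spatial.transform import Rotation as R
from cell import monitor, get_image, env
def Rq(q): return R.from_quat([q[1],q[2],q[3],q[0]])
def snap(n, fn):
    s=monitor.sense(); im=get_image(n); im=dict(im)
    if n=='wrist':
        T=np.eye(4); T[:3,:3]=Rq(s['orientation']).as_matrix(); T[:3,3]=s['tcp_pos']
        im['E']=T@np.array(im['tool_from_camera'])
    else: im['E']=np.array(im['extrinsics'])
    cv2.imwrite(f'pics/{fn}.png', np.ascontiguousarray(np.array(im['frame'])[:,:,::-1]))
    pickle.dump(im,open(f'pics/{fn}.pkl','wb')); return im
def load(fn): return pickle.load(open(f'pics/{fn}.pkl','rb'))
def proj(im,P):
    P=np.atleast_2d(P); E=im['E']; c=(P-E[:3,3])@E[:3,:3]
    u=np.c_[c[:,0],-c[:,1]]/(-c[:,2:3]); u=u*(1+im['k1']*(u**2).sum(1,keepdims=True))
    K=np.array(im['K']); return u@K[:2,:2].T+K[:2,2]
def ray(im,p):
    K=np.array(im['K']); d=np.linalg.solve(K,[p[0],p[1],1])[:2]; u=d.copy()
    for _ in range(30): u=d/(1+im['k1']*(u@u))
    v=im['E'][:3,:3]@np.array([u[0],-u[1],-1]); return im['E'][:3,3],v/np.linalg.norm(v)
def atz(im,p,z):
    o,d=ray(im,p); return o+d*(z-o[2])/d[2]
def tri(obs):
    A=np.zeros((3,3));b=np.zeros(3)
    rs=[ray(*o) for o in obs]
    for o,d in rs: M=np.eye(3)-np.outer(d,d);A+=M;b+=M@o
    x=np.linalg.solve(A,b); return x,[np.linalg.norm(np.cross(x-o,d))*1000 for o,d in rs]
E
python3 - <<'E'
from h import *
ims=[snap(n,n+'0') for n in('scene','side','wrist')]
for i in ims: print(np.round(i['E'],3).tolist(),np.array(i['K']).tolist(),i['k1'])
f=[np.array(i['frame'])[:,:,::-1] for i in ims]
for n,x in zip(('a','b'),f[:2]): cv2.imwrite(f'pics/{n}.png',cv2.resize(x,(800,600),interpolation=cv2.INTER_CUBIC))
print(monitor.sense())
E
```

```text
[[0.794, -0.412, 0.447, 1.132], [0.607, 0.548, -0.575, -0.771], [-0.008, 0.728, 0.686, 0.999], [0.0, 0.0, 0.0, 1.0]] [[412.2993009143655, 0.0, 255.74872798425693], [0.0, 412.2993009143655, 189.85553470835825], [0.0, 0.0, 1.0]] 0.031179383726666548
[[-0.752, 0.316, -0.578, -0.172], [-0.659, -0.372, 0.654, 0.813], [-0.008, 0.873, 0.488, 0.729], [0.0, 0.0, 0.0, 1.0]] [[406.9849987477056, 0.0, 255.76418687161163], [0.0, 406.9849987477056, 186.28052740115015], [0.0, 0.0, 1.0]] 0.005682262062798525
[[0.436, -0.856, -0.277, 0.199], [0.9, 0.415, 0.135, 0.599], [-0.001, -0.308, 0.951, 0.383], [0.0, 0.0, 0.0, 1.0]] [[295.84692439482654, 0.0, 251.24892286120794], [0.0, 295.84692439482654, 199.22353552358214], [0.0, 0.0, 1.0]] -0.05882061611777249
{'time_s': 0.15, 'joint_pos': array([-1.22160929,  0.43503404,  0.024961  ,  1.57387261, -0.01161071,
        1.1339962 , -0.07507664]), 'joint_velocities': array([-0.00039628, -0.00299775, -0.00055913, -0.00287126, -0.00118843,
       -0.00180823,  0.00027095]), 'joint_efforts': array([ 2.05818571e-03, -6.68264079e+01,  9.86217186e-01, -3.14694178e+01,
       -6.04637596e-02,  3.93800845e-02,  1.36785402e-04]), 'tcp_pos': array([0.27279982, 0.56212787, 0.40414892]), 'orientation': array([-8.56199920e-05,  2.23995631e-01,  9.74589974e-01, -5.76286856e-04]), 'contact_force': array([-0.06922893, -0.05726889, -0.28386526]), 'ft_torque': array([-0.01601507, -0.0303616 , -0.02566757]), 'grip_force': 0.0, 'grip_width': 0.09190233758093815}
```

View pics/a.png

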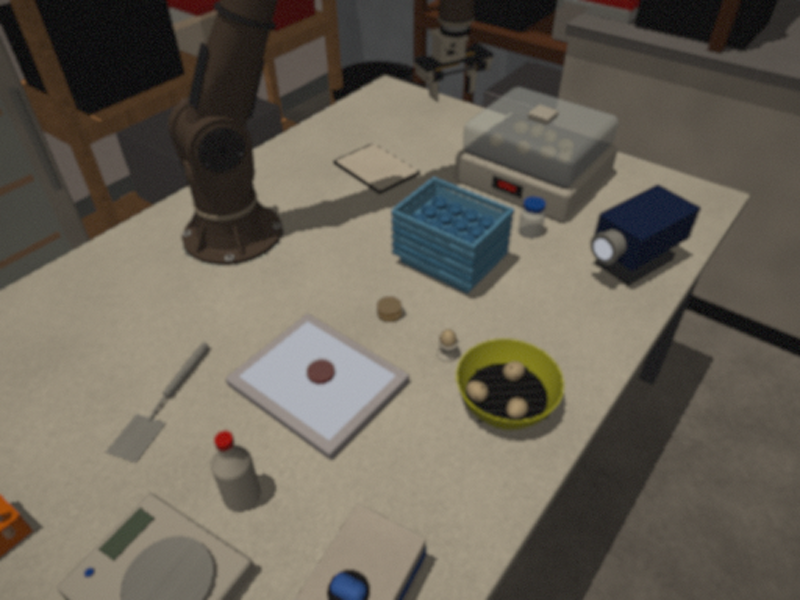

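View pics/b.png

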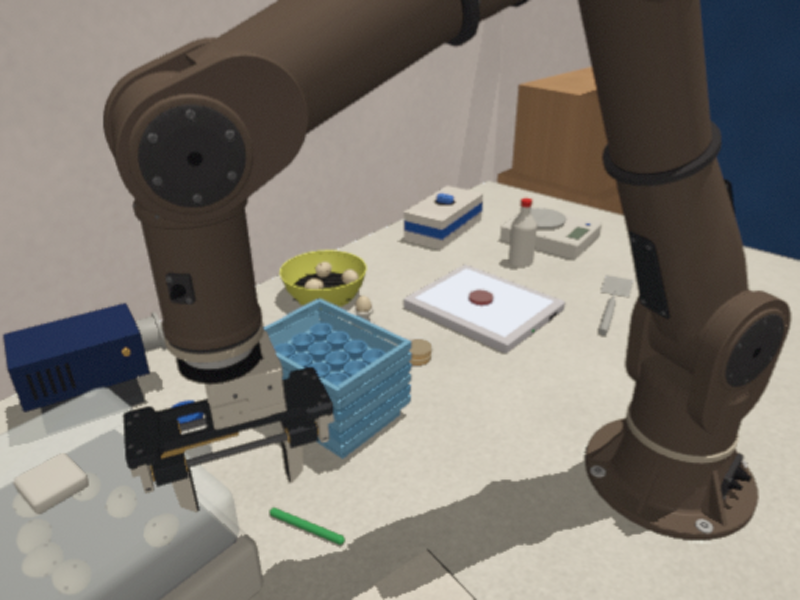

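The scene view (800-px scale) shows the panel with corners near (229,380), (309,318), (407,380), (331,445), with the red dish on it at (320,371). The pile is at (389,308) and the blue stack's rim corners are at (441,181), (393,216), (513,208), (465,247). The side view has the dish at (481,297), the pile at (419,350), and rim corners at (320,302), (410,347), (340,390).

```bash
python3 - <<'E'
from h import *
from scipy.optimize import least_squares
S,D=load('scene0'),load('side0')
def g(p,s=1): return (np.array(p,float)+.5)*.64-.5
def T(n,a,b):
    x,r=tri([(S,g(a)),(D,g(b))]); print(n,x.round(4),np.round(r,1))
T('rim back/xx',(441,181),(410,347)); T('rim r',(513,208),(320,302)); T('rim left',(393,216),(340,390))
T('rim2 near',(465,247),(320,302)) 
for a in [(229,380),(309,318),(407,380),(331,447)]: print('panel S',atz(S,g(a),.025).round(4))
for a in [(405,303),(467,268),(563,302),(507,341)]: print('panel D',atz(D,g(a),.025).round(4))
for a in [(441,181),(393,216),(513,208),(465,247)]: print('rim S',atz(S,g(a),.154).round(4))
for a in [(320,302),(410,347),(340,390)]: print('rim D',atz(D,g(a),.154).round(4))
# colour blobs
for nm,im,box in [('redS',S,(190,225,220,255)),('redD',D,(290,180,325,200)),('ambS',S,(236,185,262,210)),('ambD',D,(258,215,280,236))]:
    f=np.array(im['frame']).astype(int);x0,y0,x1,y1=box;c=f[y0:y1,x0:x1]
    m=(c[...,0]-c[...,2]>(25 if 'red' in nm else 30)); 
    if 'red' in nm: m=(c[...,0]-c[...,1]>25)
    y,x=np.nonzero(m);print(nm,m.sum(),x.min()+x0,x.max()+x0,y.min()+y0,y.max()+y0,(x.mean()+x0).round(2),(y.mean()+y0).round(2), atz(im,(x.mean()+x0,y.mean()+y0),.0325 if 'red' in nm else .015).round(4))
for n,i,b in(('c1',S,(225,100,340,300)),('c2',D,(160,160,340,300))): pass
a=cv2.resize(np.array(S['frame'])[100:250,180:340,::-1],(640,600),interpolation=cv2.INTER_CUBIC);cv2.imwrite('pics/c1.png',a[:, :])
b=cv2.resize(np.array(D['frame'])[160:300,165:365,::-1],(800,560),interpolation=cv2.INTER_CUBIC);cv2.imwrite('pics/c2.png',b)
E
```

```text
rim back/xx [0.4006 0.2315 0.1844] [58.9 58.9]
rim r [0.6033 0.2193 0.1917] [51.3 51.3]
rim left [0.3952 0.2388 0.0965] [52.1 52.1]
rim2 near [0.5973 0.1533 0.1465] [6.7 6.7]
panel S [ 0.3755 -0.34    0.025 ]
panel S [ 0.3826 -0.1227  0.025 ]
panel S [ 0.6515 -0.1325  0.025 ]
panel S [ 0.6354 -0.3344  0.025 ]
panel D [ 0.6201 -0.0995  0.025 ]
panel D [ 0.6157 -0.3245  0.025 ]
panel D [ 0.359  -0.3275  0.025 ]
panel D [ 0.3679 -0.1174  0.025 ]
rim S [0.4172 0.3126 0.154 ]
rim S [0.4116 0.1353 0.154 ]
rim S [0.6079 0.3191 0.154 ]
rim S [0.5982 0.1393 0.154 ]
rim D [0.5943 0.1642 0.154 ]
rim D [0.3776 0.1683 0.154 ]
rim D [0.3831 0.3187 0.154 ]
redS 165 197 212 231 244 204.88 237.52 [ 0.5074 -0.2218  0.0325]
redD 109 301 314 186 194 307.46 190.1 [ 0.5009 -0.2168  0.0325]
ambS 284 236 261 185 209 249.34 196.36 [0.4935 0.0152 0.015 ]
ambD 192 263 275 217 233 269.0 225.06 [0.4832 0.0122 0.015 ]
```

View pics/c1.png

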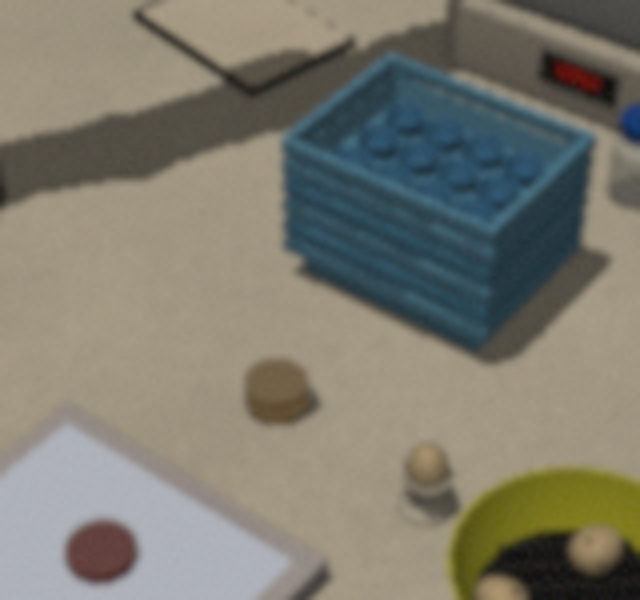

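View pics/c2.png

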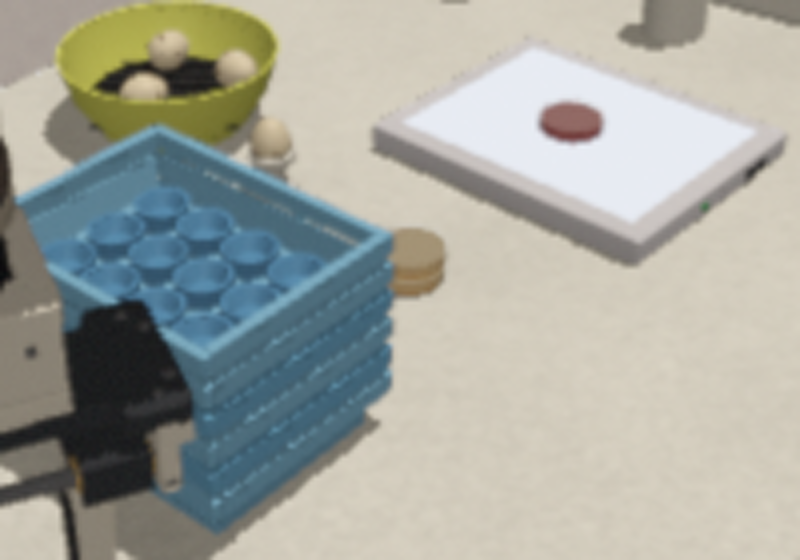

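c1 and c2 agree on the corners. In c1 the rim corners are (392,57), (285,143), (490,230), (590,140) and the dish is at (102,551). In c2 the rim corners are (160,127), (390,238), (207,358). I'll move the wrist camera toward the dish to get more precise positions.

Request:
move_arm --series '[{"slide": [-0.27, -0.3, 0], "turn": [0, 0, 0], "fingers": 1}, {"slide": [-0.27, -0.3, 0], "turn": [0, 0, 0], "fingers": 1}, {"slide": [-0.27, -0.3, 0], "turn": [0, 0, 0], "fingers": 1}, {"slide": [-0.27, -0.3, 0], "turn": [0, 0, 0], "fingers": 1}, {"slide": [-0.27, -0.3, 0], "turn": [0, 0, 0], "fingers": 1}, {"slide": [-0.27, -0.3, 0], "turn": [0, 0, 0], "fingers": 1}, {"slide": [-0.27, -0.3, 0], "turn": [0, 0, 0], "fingers": 1}, {"slide": [-0.27, -0.3, 0], "turn": [0, 0, 0], "fingers": 1}, {"slide": [-0.27, -0.3, 0], "turn": [0, 0, 0], "fingers": 1}, {"slide": [-0.27, -0.3, 0], "turn": [0, 0, 0], "fingers": 1}, {"slide": [-0.27, -0.3, 0], "turn": [0, 0, 0], "fingers": 1}, {"slide": [-0.27, -0.3, 0], "turn": [0, 0, 0], "fingers": 1}, {"slide": [-0.27, -0.3, 0], "turn": [0, 0, 0], "fingers": 1}, {"slide": [-0.27, -0.3, 0], "turn": [0, 0, 0], "fingers": 1}]'

```text
time_s: 1.32
tcp_pos: [0.4295, 0.0174, 0.4049]
orientation: [0.0, 0.224, 0.975, 0.0]
contact_force: [1.4, 1.0, -0.2]
grip_width: 0.0919
grip_force: 0.0
```

Request:
move_arm --series '[{"slide": [0, 0, 0], "turn": [0, 0, 0.97], "fingers": 1}, {"slide": [0, 0, 0], "turn": [0, 0, 0.97], "fingers": 1}, {"slide": [0, 0, 0], "turn": [0, 0, 0.97], "fingers": 1}, {"slide": [0, 0, 0], "turn": [0, 0, 0.97], "fingers": 1}, {"slide": [0, 0, 0], "turn": [0, 0, 0.97], "fingers": 1}, {"slide": [0, 0, 0], "turn": [0, 0, 0.97], "fingers": 1}, {"slide": [0, 0, 0], "turn": [0, 0, 0.97], "fingers": 1}, {"slide": [0, 0, 0], "turn": [0, 0, 0.97], "fingers": 1}, {"slide": [0, 0, 0], "turn": [0, 0, 0.97], "fingers": 1}, {"slide": [0, 0, 0], "turn": [0, 0, 0.97], "fingers": 1}, {"slide": [0, 0, 0], "turn": [0, 0, 0.97], "fingers": 1}, {"slide": [0, 0, 0], "turn": [0, 0, 0], "fingers": 1}, {"slide": [0, 0, 0], "turn": [0, 0, 0], "fingers": 1}]'

```text
time_s: 2.4
tcp_pos: [0.4294, 0.0194, 0.4047]
orientation: [-0.0, 0.705, 0.709, -0.0]
contact_force: [0.2, 0.5, 0.4]
grip_width: 0.0921
grip_force: 0.0
```

```bash
python3 - <<'E'
from h import *
snap('wrist','w1');snap('side','s1');snap('scene','c1s')
E
```

Request:
move_arm --series '[{"slide": [-0.4, 0.1, 0], "turn": [0, 0, 0], "fingers": 1}, {"slide": [-0.4, 0.1, 0], "turn": [0, 0, 0], "fingers": 1}, {"slide": [-0.4, 0.1, 0], "turn": [0, 0, 0], "fingers": 1}, {"slide": [-0.4, 0.1, 0], "turn": [0, 0, 0], "fingers": 1}, {"slide": [-0.3, 0.1, 0], "turn": [0, 0, 0], "fingers": 1}, {"slide": [0, 0, 0], "turn": [0, 0, 0], "fingers": 1}, {"slide": [0, 0, 0], "turn": [0, 0, 0], "fingers": 1}]'

```text
time_s: 3.13
tcp_pos: [0.4798, -0.1725, 0.4045]
orientation: [0.0, 0.707, 0.707, -0.0]
contact_force: [0.5, 0.5, 0.7]
grip_width: 0.0918
grip_force: 0.0
```

```bash
python3 - <<'E'
from h import *
a=snap('wrist','w2'); w1=load('w1')
cv2.imwrite('pics/m.png',np.hstack([np.array(w1['frame'])[:,:,::-1],np.array(a['frame'])[:,:,::-1]])[:, :][:, :].copy() if 0 else cv2.resize(np.vstack([np.array(w1['frame']),np.array(a['frame'])])[:,:,::-1],None,fx=.78,fy=.78,interpolation=cv2.INTER_AREA))
E
```

```text
(no output)
```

View pics/m.png

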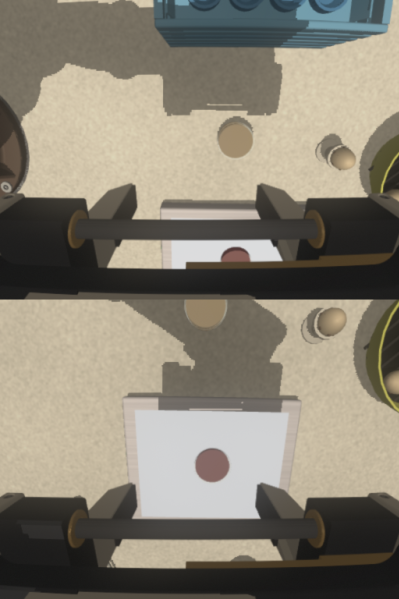

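The top half (w1) shows the pile at about (301,178) full-res, with the egg cup to its right at (435,200). The lower half (w2) shows the red dish at about (271,211) on the panel, with case corners near (160,127) and (382,127). Next I'll segment these precisely.

```bash
cat > seg.py <<'E'
from h import *
def blob(im,box,fun,close=0):
    f=cv2.GaussianBlur(np.array(im['frame']),(0,0),.8).astype(int);x0,y0,x1,y1=box
    m=fun(f[y0:y1,x0:x1]).astype(np.uint8)
    n,l,s,c=cv2.connectedComponentsWithStats(m); k=1+s[1:,4].argmax()
    cs,_=cv2.findContours((l==k).astype(np.uint8),cv2.RETR_EXTERNAL,cv2.CHAIN_APPROX_NONE)
    h=cv2.convexHull(max(cs,key=len)); (cx,cy),ax,an=cv2.fitEllipse(max(cs,key=len))
    return np.array([cx+x0,cy+y0]),np.round(ax,1),s[k,4]
E
python3 - <<'E'
from seg import *
w1,w2,S,D=load('w1'),load('w2'),load('scene0'),load('side0')
red=lambda c:(c[...,0]-c[...,1]>22)
R2=blob(w2,(230,170,320,250),red);RS=blob(S,(190,225,220,255),red);RD=blob(D,(290,180,325,200),red)
print(R2,RS,RD); print('red w2+S',tri([(w2,R2[0]),(S,RS[0])]),'w2+D',tri([(w2,R2[0]),(D,RD[0])]))
print('z.0375',atz(w2,R2[0],.0375))
f=np.array(w1['frame']).astype(int)
print([f[178,x].tolist() for x in range(265,345,6)])
print([f[y,301].tolist() for y in range(140,215,6)])
# pile via Hough
for n,im,(x0,y0,x1,y1) in (('w1',w1,(255,135,350,220)),):
    g=cv2.cvtColor(np.array(im['frame']),cv2.COLOR_RGB2HSV)
    print('hsv',g[178,301],g[178,255],g[150,275])
    amb=lambda c: (c[...,0]-c[...,2]>0.30*c[...,0])
    b=blob(im,(x0,y0,x1,y1),amb);print('pile',b,atz(im,b[0],.03))
E
```

```text
(array([271.78138351, 212.56376648]), array([39.6, 40.9]), np.int32(1330)) (array([204.77219486, 237.52348137]), array([12.7, 15.1]), np.int32(170)) (array([307.45620918, 190.09309864]), array([ 8.5, 14. ]), np.int32(109))
red w2+S (array([ 0.50677309, -0.22096105,  0.03113845]), [np.float64(0.525941796749698), np.float64(0.5259417967496901)]) w2+D (array([ 0.50644424, -0.22283209,  0.02762646]), [np.float64(1.3226770290659506), np.float64(1.322677029066257)])
z.0375 [ 0.50670384 -0.21823207  0.0375    ]
[[213, 199, 173], [207, 193, 167], [192, 181, 157], [160, 141, 112], [160, 141, 111], [160, 140, 111], [160, 140, 110], [160, 140, 110], [160, 141, 110], [161, 141, 109], [213, 203, 179], [209, 196, 169], [213, 199, 172], [213, 200, 172]]
[[121, 114, 99], [210, 196, 170], [124, 116, 101], [130, 116, 93], [159, 139, 109], [159, 139, 109], [160, 140, 109], [160, 141, 110], [161, 141, 110], [161, 141, 111], [161, 142, 111], [201, 188, 162], [207, 194, 167]]
hsv [ 18  80 160] [ 20  49 210] [ 20  48 213]
pile (array([302.29815674, 180.24488449]), array([38.8, 40. ]), np.int32(1274)) [0.49380209 0.01405643 0.03      ]
```

Request:
move_arm --series '[{"slide": [-0.1, 0.054, 0.28], "turn": [0, 0, 0], "fingers": 1}, {"slide": [-0.1, 0.054, 0.28], "turn": [0, 0, 0], "fingers": 1}, {"slide": [-0.1, 0.054, 0.28], "turn": [0, 0, 0], "fingers": 1}, {"slide": [-0.1, 0.054, 0.28], "turn": [0, 0, 0], "fingers": 1}, {"slide": [-0.1, 0.054, 0.28], "turn": [0, 0, 0], "fingers": 1}, {"slide": [0, 0, 0], "turn": [0, 0, 0], "fingers": 1}, {"slide": [0, 0, 0], "turn": [0, 0, 0], "fingers": 1}, {"slide": [0, 0, 0], "turn": [0, 0, 0], "fingers": 1}]'

```text
time_s: 3.85
tcp_pos: [0.5071, -0.2194, 0.2657]
orientation: [-0.0, 0.706, 0.708, 0.0]
contact_force: [0.1, -0.0, 0.7]
grip_width: 0.092
grip_force: 0.0
```

```bash
python3 - <<'E'
from seg import *
a=snap('wrist','w3');s=monitor.sense();print(s['tcp_pos'],s['orientation'])
print(proj(a,[.5067,-.221,.031]))
red=lambda c:(c[...,0]-c[...,1]>22)
b=blob(a,(0,0,512,384),red);print(b);print(tri([(a,b[0]),(load('w2'),(271.78,212.56))]),atz(a,b[0],.031))
E
```

```text
[ 0.50735815 -0.2195247   0.26618275] [5.08530212e-04 7.05954364e-01 7.08256766e-01 7.28812097e-04]
[[248.93353831 219.56919427]]
(array([248.85771179, 219.03964233]), array([66.3, 69.5]), np.int32(3718))
(array([ 0.50670482, -0.21828837,  0.03701486]), [np.float64(0.11664075897091034), np.float64(0.11664075897097138)]) [ 0.50664049 -0.22055793  0.031     ]
```

The dish is at (0.5067, -0.2195), within 1 mm of the tool axis. I'll descend and grip it.

Request:
move_arm --series '[{"slide": [0, 0, 0.2], "turn": [0, 0, 0], "fingers": 1}, {"slide": [0, 0, 0.2], "turn": [0, 0, 0], "fingers": 1}, {"slide": [0, 0, 0.18], "turn": [0, 0, 0], "fingers": 1}, {"slide": [0, 0, 0], "turn": [0, 0, 0], "fingers": 1}, {"slide": [0, 0, 0], "turn": [0, 0, 0], "fingers": 1}, {"slide": [0, 0, 0], "turn": [0, 0, 0], "fingers": 1}]'

```text
time_s: 4.4
tcp_pos: [0.5075, -0.2204, 0.2085]
orientation: [0.001, 0.706, 0.708, 0.001]
contact_force: [-0.3, -0.5, -0.2]
grip_width: 0.092
grip_force: 0.0
```

Request:
move_arm --series '[{"slide": [0, 0, 0], "turn": [0, 0, 0], "fingers": 0.4}, {"slide": [0, 0, 0], "turn": [0, 0, 0], "fingers": 0.3}, {"slide": [0, 0, 0], "turn": [0, 0, 0], "fingers": 0.2}, {"slide": [0, 0, 0], "turn": [0, 0, 0], "fingers": 0.1}, {"slide": [0, 0, 0], "turn": [0, 0, 0], "fingers": 0.1}, {"slide": [0, 0, 0], "turn": [0, 0, 0], "fingers": 0.1}, {"slide": [0, 0, 0], "turn": [0, 0, 0], "fingers": 0.1}, {"slide": [0, 0, 0], "turn": [0, 0, 0], "fingers": 0.1}]' --grip_force 10

```text
time_s: 5.07
tcp_pos: [0.507, -0.2205, 0.2068]
orientation: [0.0, 0.707, 0.708, 0.0]
contact_force: [-0.7, 1.2, 3.2]
grip_width: 0.0592
grip_force: 10.0
```

Request:
move_arm --series '[{"slide": [0, 0, -0.1], "turn": [0, 0, 0], "fingers": 0.1}, {"slide": [0, 0, -0.2], "turn": [0, 0, 0], "fingers": 0.1}, {"slide": [0, 0, -0.2], "turn": [0, 0, 0], "fingers": 0.1}, {"slide": [0.1, -0.011, -0.2], "turn": [0, 0, 0], "fingers": 0.1}, {"slide": [0.2, -0.011, 0], "turn": [0, 0, 0], "fingers": 0.1}, {"slide": [0.2, -0.011, 0], "turn": [0, 0, 0], "fingers": 0.1}, {"slide": [0.2, -0.011, 0], "turn": [0, 0, 0], "fingers": 0.1}, {"slide": [0.2, -0.011, 0], "turn": [0, 0, 0], "fingers": 0.1}, {"slide": [0.2, -0.011, 0], "turn": [0, 0, 0], "fingers": 0.1}, {"slide": [0.2, -0.011, 0], "turn": [0, 0, 0], "fingers": 0.1}, {"slide": [0.2, -0.011, 0], "turn": [0, 0, 0], "fingers": 0.1}, {"slide": [0.2, -0.011, 0], "turn": [0, 0, 0], "fingers": 0.1}, {"slide": [0.2, -0.011, 0], "turn": [0, 0, 0], "fingers": 0.1}, {"slide": [0.2, -0.011, 0], "turn": [0, 0, 0], "fingers": 0.1}, {"slide": [0.2, -0.011, 0], "turn": [0, 0, 0], "fingers": 0.1}, {"slide": [0.03, -0.011, 0], "turn": [0, 0, 0], "fingers": 0.1}, {"slide": [0, 0, 0], "turn": [0, 0, 0], "fingers": 0.1}, {"slide": [0, 0, 0], "turn": [0, 0, 0], "fingers": 0.1}, {"slide": [0, 0, 0], "turn": [0, 0, 0], "fingers": 0.1}]'

```text
time_s: 6.65
tcp_pos: [0.4923, 0.0113, 0.277]
orientation: [0.0, 0.707, 0.707, 0.0]
contact_force: [0.3, 0.1, 0.3]
grip_width: 0.0598
grip_force: 10.0
```

```bash
python3 - <<'E'
from seg import *
a=snap('wrist','w4');b=snap('side','s4');c=snap('scene','c4');s=monitor.sense();print(s['tcp_pos'],s['orientation'],s['grip_width'])
f=lambda i,x0,y0,x1,y1,w,h:cv2.resize(np.array(i['frame'])[y0:y1,x0:x1,::-1],(w,h),interpolation=cv2.INTER_CUBIC)
P=proj(b,[.4938,.0135,.03])[0].astype(int);Q=proj(c,[.4938,.0135,.03])[0].astype(int);print(P,Q,proj(b,[.4938,.0135,.14]))
tile=lambda i,p:f(i,p[0]-40,p[1]-55,p[0]+40,p[1]+25,400,400)
m=np.hstack([tile(b,P),tile(c,Q)]);cv2.imwrite('pics/t4.png',m)
E
```

```text
[0.49232854 0.01143421 0.27685294] [ 1.55276703e-04  7.07180071e-01  7.07033467e-01 -1.16108700e-05] 0.059627478261965856
[266 219] [249 193] [[266.26395188 188.72549432]]
```

View pics/t4.png

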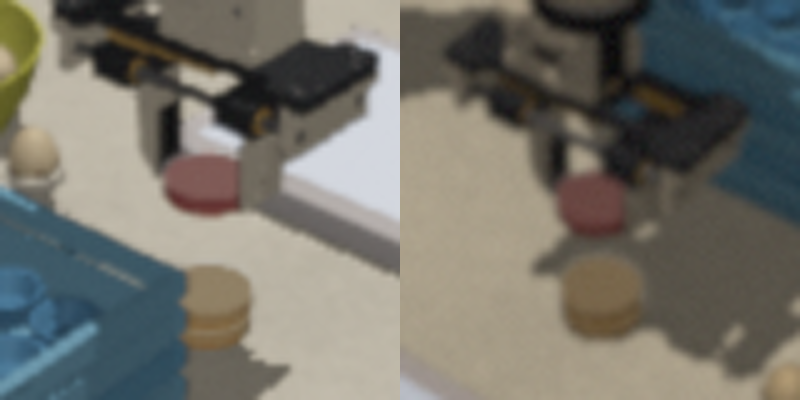

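The held dish is over the pile in both views. In the left tile the dish's left edge is at x=163 and the pile's right edge at 250. In the right tile their left edges are at 557 and 562. I'll shift about 1.5 mm in +x and +y, then lower.

Request:
move_arm --series '[{"slide": [0.014, 0.014, 0.1], "turn": [0, 0, 0], "fingers": 0.1}, {"slide": [0, 0, 0.2], "turn": [0, 0, 0], "fingers": 0.1}, {"slide": [0, 0, 0.2], "turn": [0, 0, 0], "fingers": 0.1}, {"slide": [0, 0, 0.1], "turn": [0, 0, 0], "fingers": 0.1}, {"slide": [0, 0, 0.03], "turn": [0, 0, 0], "fingers": 0.1}, {"slide": [0, 0, 0], "turn": [0, 0, 0], "fingers": 0.1}, {"slide": [0, 0, 0], "turn": [0, 0, 0], "fingers": 0.1}, {"slide": [0, 0, 0], "turn": [0, 0, 0], "fingers": 0.1}]'

```text
time_s: 7.47
tcp_pos: [0.4941, 0.0138, 0.2144]
orientation: [0.0, 0.707, 0.708, 0.001]
contact_force: [-0.6, 0.4, -0.0]
grip_width: 0.0595
grip_force: 10.0
```

Request:
move_arm --series '[{"slide": [0, 0, 0.01], "turn": [0, 0, 0], "fingers": 0.1}, {"slide": [0, 0, 0.005], "turn": [0, 0, 0], "fingers": 0.1}, {"slide": [0, 0, 0], "turn": [0, 0, 0], "fingers": 0.1}, {"slide": [0, 0, 0], "turn": [0, 0, 0], "fingers": 0.1}, {"slide": [0, 0, 0], "turn": [0, 0, 0], "fingers": 0.1}]'

```text
time_s: 7.88
tcp_pos: [0.4937, 0.0139, 0.2124]
orientation: [0.0, 0.707, 0.708, 0.0]
contact_force: [0.1, 0.1, 0.6]
grip_width: 0.0597
grip_force: 10.0
```

Request:
move_arm --series '[{"slide": [0, 0, 0.006], "turn": [0, 0, 0], "fingers": 0.1}, {"slide": [0, 0, 0], "turn": [0, 0, 0], "fingers": 0.1}, {"slide": [0, 0, 0], "turn": [0, 0, 0], "fingers": 0.1}, {"slide": [0, 0, 0], "turn": [0, 0, 0], "fingers": 0.1}]'

```text
time_s: 8.22
tcp_pos: [0.4938, 0.0139, 0.2118]
orientation: [0.0, 0.707, 0.708, 0.0]
contact_force: [-0.6, 0.3, 4.2]
grip_width: 0.0592
grip_force: 10.0
```

Request:
move_arm --series '[{"slide": [0, 0, 0], "turn": [0, 0, 0], "fingers": 0.35}, {"slide": [0, 0, 0], "turn": [0, 0, 0], "fingers": 0.5}, {"slide": [0, 0, 0], "turn": [0, 0, 0], "fingers": 0.8}, {"slide": [0, 0, 0], "turn": [0, 0, 0], "fingers": 1}, {"slide": [0, 0, 0], "turn": [0, 0, 0], "fingers": 1}, {"slide": [0, 0, 0], "turn": [0, 0, 0], "fingers": 1}, {"slide": [0, 0, 0], "turn": [0, 0, 0], "fingers": 1}]'

```text
time_s: 8.8
tcp_pos: [0.4936, 0.0139, 0.2116]
orientation: [-0.0, 0.707, 0.708, -0.0]
contact_force: [-0.3, 0.6, 0.2]
grip_width: 0.0915
grip_force: 0.0
```

Request:
move_arm --series '[{"slide": [0, 0, -0.1], "turn": [0, 0, 0], "fingers": 1}, {"slide": [0, 0, -0.38], "turn": [0, 0, 0], "fingers": 1}, {"slide": [0, 0, -0.38], "turn": [0, 0, 0], "fingers": 1}, {"slide": [0, 0, -0.38], "turn": [0, 0, 0], "fingers": 1}, {"slide": [0, 0, -0.38], "turn": [0, 0, 0], "fingers": 1}, {"slide": [0, 0, -0.38], "turn": [0, 0, 0], "fingers": 1}, {"slide": [0, 0, 0], "turn": [0, 0, 0], "fingers": 1}, {"slide": [0, 0, 0], "turn": [0, 0, 0], "fingers": 1}, {"slide": [0, 0, 0], "turn": [0, 0, 0], "fingers": 1}]'

```text
time_s: 9.55
tcp_pos: [0.4932, 0.0139, 0.4118]
orientation: [-0.0, 0.707, 0.708, 0.0]
contact_force: [0.6, -0.7, -1.0]
grip_width: 0.092
grip_force: 0.0
```

```bash
python3 - <<'E'
from seg import *
a=snap('wrist','w5');b=snap('side','s5');s=monitor.sense();print(s['tcp_pos'])
red=lambda c:(c[...,0]-c[...,1]>22)
r=blob(a,(0,0,512,384),red);print('red',r,atz(a,r[0],.042))
E
```

```text
[0.49305955 0.01393677 0.41063785]
red (array([251.61793518, 175.40675354]), array([43.6, 43.9]), np.int32(1565)) [0.49506641 0.01563756 0.042     ]
```

Request:
move_arm --series '[{"slide": [0.3, 0, -0.25], "turn": [0, 0, 0], "fingers": 1}, {"slide": [0.3, 0, -0.25], "turn": [0, 0, 0], "fingers": 1}, {"slide": [0.3, 0, -0.25], "turn": [0, 0, 0], "fingers": 1}, {"slide": [0.3, 0, -0.25], "turn": [0, 0, 0], "fingers": 1}, {"slide": [0.3, 0, 0], "turn": [0, 0, 0], "fingers": 1}, {"slide": [0.3, 0, 0], "turn": [0, 0, 0], "fingers": 1}, {"slide": [0.3, 0, 0], "turn": [0, 0, 0], "fingers": 1}, {"slide": [0, 0, 0], "turn": [0, 0, 0], "fingers": 1}, {"slide": [0, 0, 0], "turn": [0, 0, 0], "fingers": 1}]'

```text
time_s: 10.4
tcp_pos: [0.4929, 0.2259, 0.5097]
orientation: [-0.0, 0.705, 0.709, -0.002]
contact_force: [0.0, -0.5, -0.3]
grip_width: 0.0917
grip_force: 0.0
```

```bash
python3 - <<'E'
from seg import *
a=snap('wrist','w6');s=monitor.sense();print(s['tcp_pos'],s['joint_pos'].round(2))
w5=load('w5')
cv2.imwrite('pics/t6.png',np.hstack([cv2.resize(np.array(a['frame'])[:,:,::-1],(560,420),interpolation=cv2.INTER_CUBIC),cv2.resize(np.array(w5['frame'])[140:350,200:320,::-1],(240,420),interpolation=cv2.INTER_CUBIC)]))
E
```

```text
[0.49325212 0.2240546  0.51015021] [-0.95  0.23  0.54  1.64 -0.12  1.3  -0.38]
```

View pics/t6.png

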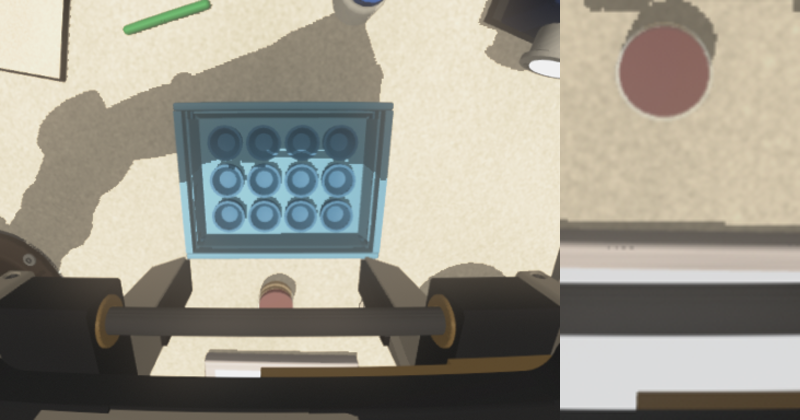

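The left part shows the tray's outer rim corners at (174,104), (393,104), (380,258), (187,258) on the 560-px scale. On the right, the red dish sits concentric on the pile. I'll fit the 220×170 rim rectangle.

```bash
python3 - <<'E'
from seg import *
from scipy.optimize import least_squares
w6=load('w6');k=1/1.09375
f=cv2.cvtColor(np.array(w6['frame']),cv2.COLOR_RGB2HSV).astype(int)
m=((f[...,0]>88)&(f[...,0]<115)&(f[...,1]>60)).astype(np.uint8); m[:70]=0;m[236:]=0
m=cv2.morphologyEx(m,cv2.MORPH_CLOSE,np.ones((5,5),np.uint8))
n,l,s,c=cv2.connectedComponentsWithStats(m);kk=1+s[1:,4].argmax();print(s[kk])
cs,_=cv2.findContours((l==kk).astype(np.uint8),cv2.RETR_EXTERNAL,cv2.CHAIN_APPROX_NONE)
h=cv2.convexHull(max(cs,key=len)); q=cv2.approxPolyDP(h,6,True)[:,0];print('poly',q.tolist())
C=np.array([(174,104),(393,104),(380,258),(187,258)])*k
if len(q)==4: C=np.array([q[np.argmin(np.linalg.norm(q-c,axis=1))] for c in C])
L=np.array([[-.11,.085],[.11,.085],[.11,-.085],[-.11,-.085]])
def mod(p):
    c,s=np.cos(p[3]),np.sin(p[3]); X=L@np.array([[c,s],[-s,c]])+p[:2]
    return np.c_[X,np.full(4,p[2])]
for zf in (None,.154):
    g=lambda p:(proj(w6,mod(np.r_[p[:2],zf or p[2],p[3]]))-C).ravel()
    r=least_squares(g,[.49,.23,.154,0]);print(zf,r.x.round(4),'res',r.fun.round(1))
p=np.r_[r.x[:2],.154,r.x[3]]
for n in('scene0','side0'): print(n,proj(load(n),mod(p)).round(1).tolist())
print('measured side far,right,near:',[(165+x/4,160+y/4) for x,y in((160,127),(390,238),(207,358))],'scene',[(180+x/4,100+y/4) for x,y in((392,57),(590,140),(490,230),(285,143))])
w2=load('w2')
w=[(a/.78,(b-300)/.78) for a,b in((124,397),(298,397))]; print('panel +y edge',[atz(w2,x,.025).round(4) for x in w])
win=[(a/.78,(b-300)/.78) for a,b in((135,409),(282,411))]; print('win',[atz(w2,x,.025).round(4) for x in win])
E
```

```text
[  165    94   188   142 20063]
poly [[325, 95], [352, 165], [343, 235], [172, 235], [165, 167], [188, 95]]
None [0.5026 0.235  0.1497 0.009 ] res [ 0.  -0.2  0.6 -0.7 -1.6  0.3  0.9  0.8]
0.154 [0.5025 0.2356 0.2243 0.009 ] res [-1.3 -0.9  1.9 -1.3 -0.6  1.4 -0.1  1.9]
scene0 [[277.5, 112.6], [329.5, 133.0], [303.4, 157.7], [249.7, 134.2]]
side0 [[214.5, 248.1], [155.0, 214.2], [203.4, 189.3], [262.3, 216.5]]
measured side far,right,near: [(205.0, 191.75), (262.5, 219.5), (216.75, 249.5)] scene [(278.0, 114.25), (327.5, 135.0), (302.5, 157.5), (251.25, 135.75)]
panel +y edge [array([ 0.3714, -0.1112,  0.025 ]), array([ 0.6375, -0.1107,  0.025 ])]
win [array([ 0.387 , -0.1294,  0.025 ]), array([ 0.6148, -0.1323,  0.025 ])]
```

The free fit puts the rim at z 0.150 (given: 0.154), the centre at (0.5025, 0.235) and the yaw near 0. The other two views agree to within about 2 px. I'll grip the +x short side toward -y (corner_pm), starting with a hover and a check.

Request:
move_arm --series '[{"slide": [-0.05, 0.19, 0.18], "turn": [0, 0, 0], "fingers": 1}, {"slide": [-0.05, 0.19, 0.18], "turn": [0, 0, 0], "fingers": 1}, {"slide": [-0.05, 0.19, 0.18], "turn": [0, 0, 0], "fingers": 1}, {"slide": [-0.05, 0.19, 0.18], "turn": [0, 0, 0], "fingers": 1}, {"slide": [-0.05, 0.19, 0.18], "turn": [0, 0, 0], "fingers": 1}, {"slide": [-0.14, 0.19, 0.5], "turn": [0, 0, 0], "fingers": 1}, {"slide": [0, 0, 0.18], "turn": [0, 0, 0], "fingers": 1}, {"slide": [0, 0, 0], "turn": [0, 0, 0], "fingers": 1}, {"slide": [0, 0, 0], "turn": [0, 0, 0], "fingers": 1}]'

```text
time_s: 11.2
tcp_pos: [0.6025, 0.187, 0.3652]
orientation: [-0.0, 0.707, 0.707, -0.001]
contact_force: [0.3, 0.8, 0.5]
grip_width: 0.0913
grip_force: 0.0
```

```bash
python3 - <<'E'
from seg import *
a=snap('wrist','w7');snap('side','s7');snap('scene','c7');s=monitor.sense();print(s['tcp_pos'],s['orientation'].round(4),s['joint_pos'].round(2))
f=np.array(a['frame'])[:,:,::-1].copy()
L=np.array([[.11,.085],[.11,-.085],[.102,-.077],[.102,.077]]);X=np.c_[L+[.5025,.235],np.full(4,.154)]
P=proj(a,X);print(P.round(0).tolist())
for p in P: cv2.circle(f,tuple(int(v) for v in p),3,(0,0,255),1)
cv2.imwrite('pics/t7.png',cv2.resize(f,(800,600),interpolation=cv2.INTER_CUBIC))
E
```

```text
[0.60296483 0.18845708 0.3678703 ] [4.000e-04 7.065e-01 7.077e-01 1.200e-03] [-0.73  0.51  0.52  1.63 -0.28  1.07 -0.13]
[[267.0, 16.0], [264.0, 275.0], [253.0, 266.0], [253.0, 31.0]]
```

View pics/t7.png

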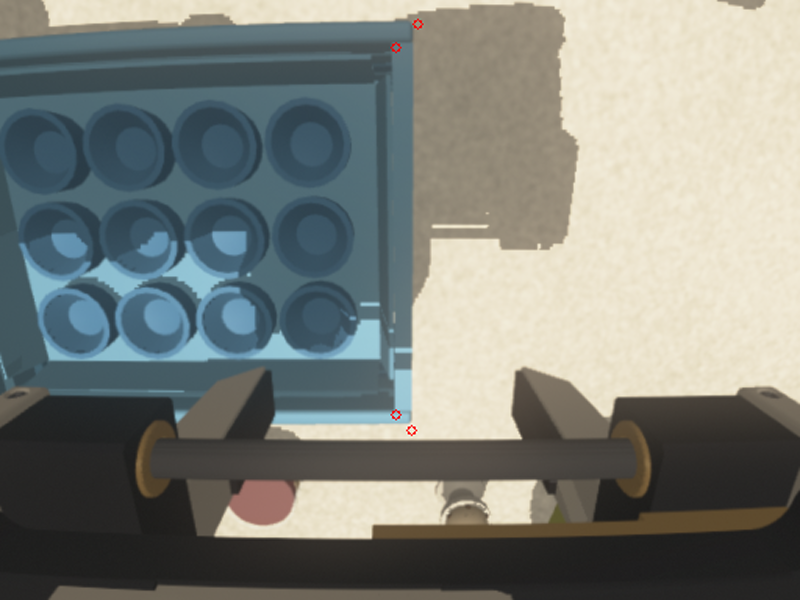

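The rim's outer edge runs at u≈412 (top corner (413,22), bottom (411,423)), close to the red predicted marks. That gives a centre of about (0.502, 0.237) and a yaw of about +0.01. Descending.

Request:
move_arm --series '[{"slide": [0, 0.05, 0], "turn": [0, 0, -0.1], "fingers": 1}, {"slide": [0, 0, 0.12], "turn": [0, 0, 0], "fingers": 1}, {"slide": [0, 0, 0.12], "turn": [0, 0, 0], "fingers": 1}, {"slide": [0, 0, 0.12], "turn": [0, 0, 0], "fingers": 1}, {"slide": [0, 0, 0], "turn": [0, 0, 0], "fingers": 1}, {"slide": [0, 0, 0], "turn": [0, 0, 0], "fingers": 1}, {"slide": [0, 0, 0], "turn": [0, 0, 0], "fingers": 1}, {"slide": [0, 0, 0], "turn": [0, 0, 0], "fingers": 1}]'

```text
time_s: 12.02
tcp_pos: [0.6079, 0.1885, 0.3303]
orientation: [0.0, 0.703, 0.711, 0.0]
contact_force: [-0.2, -0.2, -0.5]
grip_width: 0.0916
grip_force: 0.0
```

Request:
move_arm --series '[{"slide": [0, 0, 0.06], "turn": [0, 0, 0], "fingers": 0.5}, {"slide": [0, 0, 0.06], "turn": [0, 0, 0], "fingers": 0.2}, {"slide": [0, 0, 0], "turn": [0, 0, 0], "fingers": 0}, {"slide": [0, 0, 0], "turn": [0, 0, 0], "fingers": -0.4}, {"slide": [0, 0, 0], "turn": [0, 0, 0], "fingers": -0.6}, {"slide": [0, 0, 0], "turn": [0, 0, 0], "fingers": -0.68}, {"slide": [0, 0, 0], "turn": [0, 0, 0], "fingers": -0.7}, {"slide": [0, 0, 0], "turn": [0, 0, 0], "fingers": -0.7}, {"slide": [0, 0, 0], "turn": [0, 0, 0], "fingers": -0.7}]' --grip_force 5

```text
time_s: 12.77
tcp_pos: [0.6077, 0.1885, 0.3181]
orientation: [0.0, 0.703, 0.711, 0.0]
contact_force: [-0.2, 0.0, 0.4]
grip_width: 0.0364
grip_force: 0.0
```

Request:
move_arm --series '[{"slide": [0, 0, 0], "turn": [0, 0, 0], "fingers": -0.75}, {"slide": [0, 0, 0], "turn": [0, 0, 0], "fingers": -0.75}, {"slide": [0, 0, 0], "turn": [0, 0, 0], "fingers": -0.75}, {"slide": [0, 0, 0], "turn": [0, 0, 0], "fingers": -0.75}, {"slide": [0, 0, 0], "turn": [0, 0, 0], "fingers": -0.75}, {"slide": [0, 0, 0], "turn": [0, 0, 0], "fingers": -0.75}]'

```text
time_s: 13.27
tcp_pos: [0.6077, 0.1885, 0.318]
orientation: [-0.0, 0.703, 0.711, 0.0]
contact_force: [0.3, -0.7, 0.1]
grip_width: 0.0116
grip_force: 0.0
```

Request:
move_arm --series '[{"slide": [0, 0, 0], "turn": [0, 0, 0], "fingers": -1}, {"slide": [0, 0, 0], "turn": [0, 0, 0], "fingers": -1}, {"slide": [0, 0, 0], "turn": [0, 0, 0], "fingers": -1}]'

```text
time_s: 13.52
tcp_pos: [0.6071, 0.1885, 0.3179]
orientation: [-0.001, 0.703, 0.711, -0.001]
contact_force: [-6.2, 0.6, 3.5]
grip_width: 0.0078
grip_force: 5.0
```

Request:
move_arm --series '[{"slide": [0, -0.01, 0], "turn": [0, 0, 0], "fingers": -1}, {"slide": [0, 0, 0], "turn": [0, 0, 0], "fingers": -1}, {"slide": [0, 0, 0], "turn": [0, 0, 0], "fingers": -1}, {"slide": [0, 0, 0], "turn": [0, 0, 0], "fingers": -1}]' --grip_force 50

```text
time_s: 13.85
tcp_pos: [0.6067, 0.1885, 0.3179]
orientation: [0.0, 0.703, 0.711, 0.0]
contact_force: [-2.2, 0.1, 0.6]
grip_width: 0.0074
grip_force: 50.0
```

Gripped firmly with little residual force. Now peeling the corner, in steps.

Request:
move_arm --series '[{"slide": [0.019, -0.025, -0.044], "turn": [-0.132, -0.102, 0], "fingers": -1}, {"slide": [0.019, -0.025, -0.044], "turn": [-0.132, -0.102, 0], "fingers": -1}, {"slide": [0.019, -0.025, -0.044], "turn": [-0.132, -0.102, 0], "fingers": -1}, {"slide": [0.019, -0.025, -0.044], "turn": [-0.132, -0.102, 0], "fingers": -1}, {"slide": [0, 0, 0], "turn": [0, 0, 0], "fingers": -1}, {"slide": [0, 0, 0], "turn": [0, 0, 0], "fingers": -1}]'

```text
time_s: 14.35
tcp_pos: [0.5962, 0.1965, 0.3361]
orientation: [0.035, 0.702, 0.711, 0.005]
contact_force: [-1.1, -0.4, -1.1]
grip_width: 0.0074
grip_force: 50.0
```

Request:
move_arm --series '[{"slide": [0.019, -0.025, -0.044], "turn": [-0.132, -0.102, 0], "fingers": -1}, {"slide": [0.019, -0.025, -0.044], "turn": [-0.132, -0.102, 0], "fingers": -1}, {"slide": [0.019, -0.025, -0.044], "turn": [-0.132, -0.102, 0], "fingers": -1}, {"slide": [0.019, -0.025, -0.044], "turn": [-0.132, -0.102, 0], "fingers": -1}, {"slide": [0.019, -0.025, -0.044], "turn": [-0.132, -0.102, 0], "fingers": -1}, {"slide": [0.019, -0.025, -0.044], "turn": [-0.132, -0.102, 0], "fingers": -1}, {"slide": [0.019, -0.025, -0.044], "turn": [-0.132, -0.102, 0], "fingers": -1}, {"slide": [0.019, -0.025, -0.044], "turn": [-0.132, -0.102, 0], "fingers": -1}, {"slide": [0, 0, 0], "turn": [0, 0, 0], "fingers": -1}, {"slide": [0, 0, 0], "turn": [0, 0, 0], "fingers": -1}]'

```text
time_s: 15.18
tcp_pos: [0.5724, 0.2143, 0.3671]
orientation: [0.104, 0.699, 0.708, 0.014]
contact_force: [1.2, 1.2, -2.0]
grip_width: 0.0073
grip_force: 50.0
```

```bash
python3 - <<'E'
from seg import *
b=snap('side','s8');c=snap('scene','c8');w=snap('wrist','w8')
f=lambda i,x0,y0,x1,y1,w,h:cv2.resize(np.array(i['frame'])[y0:y1,x0:x1,::-1],(w,h),interpolation=cv2.INTER_CUBIC)
cv2.imwrite('pics/t8.png',np.hstack([f(b,120,140,320,340,400,400),f(c,220,60,380,220,400,400)]))
E
```

```text
(no output)
```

View pics/t8.png

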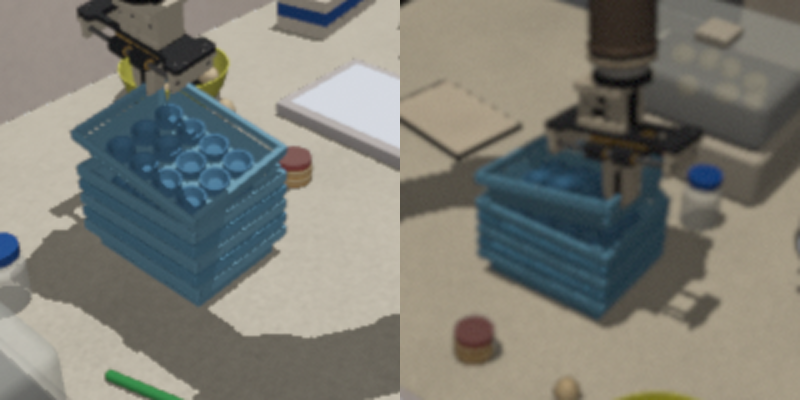

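Left tile: the tray is tilted with the near raised corner up, and the far corner (about (195,205)) is still in the nest. The stack is upright in both tiles, and the red dish is on the pile at (297,160). Lifting straight up while tilted.

Request:
move_arm --series '[{"slide": [-0.006, 0.008, -0.049], "turn": [0, 0, 0], "fingers": -1}, {"slide": [-0.006, 0.008, -0.049], "turn": [0, 0, 0], "fingers": -1}, {"slide": [-0.006, 0.008, -0.049], "turn": [0, 0, 0], "fingers": -1}, {"slide": [-0.006, 0.008, -0.049], "turn": [0, 0, 0], "fingers": -1}, {"slide": [-0.006, 0.008, -0.049], "turn": [0, 0, 0], "fingers": -1}, {"slide": [-0.013, 0.016, -0.098], "turn": [0, 0, 0], "fingers": -1}, {"slide": [-0.013, 0.016, -0.098], "turn": [0, 0, 0], "fingers": -1}, {"slide": [-0.013, 0.016, -0.098], "turn": [0, 0, 0], "fingers": -1}, {"slide": [-0.013, 0.016, -0.098], "turn": [0, 0, 0], "fingers": -1}, {"slide": [-0.013, 0.016, -0.098], "turn": [0, 0, 0], "fingers": -1}, {"slide": [-0.013, 0.016, -0.098], "turn": [0, 0, 0], "fingers": -1}, {"slide": [-0.013, 0.016, -0.098], "turn": [0, 0, 0], "fingers": -1}, {"slide": [-0.013, 0.016, -0.098], "turn": [0, 0, 0], "fingers": -1}, {"slide": [0, 0, 0], "turn": [0, 0, 0], "fingers": -1}, {"slide": [0, 0, 0], "turn": [0, 0, 0], "fingers": -1}]'

```text
time_s: 16.58
tcp_pos: [0.5722, 0.2138, 0.4725]
orientation: [0.104, 0.699, 0.707, 0.014]
contact_force: [0.1, -0.6, -2.1]
grip_width: 0.0078
grip_force: 50.1
```

```bash
python3 - <<'E'
from seg import *
b=snap('side','s9');c=snap('scene','c9');w=snap('wrist','w9');s=monitor.sense();print(s['tcp_pos'],s['orientation'],s['joint_pos'].round(2),s['contact_force'],s['grip_width'])
f=lambda i,x0,y0,x1,y1,w,h:cv2.resize(np.array(i['frame'])[y0:y1,x0:x1,::-1],(w,h),interpolation=cv2.INTER_CUBIC)
cv2.imwrite('pics/t9.png',np.vstack([np.hstack([f(b,120,100,320,300,400,400),f(c,220,30,380,190,400,400)]),np.hstack([f(w,0,0,512,384,266,200),np.zeros((200,534,3),np.uint8)])]))
E
```

```text
[0.57186705 0.21386181 0.47124101] [0.10349096 0.69893947 0.70752629 0.0134086 ] [-0.98  0.37  0.67  1.61 -0.06  1.13 -0.32] [ 0.49073958  0.22219351 -2.54452315] 0.0076945123384077555
```

View pics/t9.png

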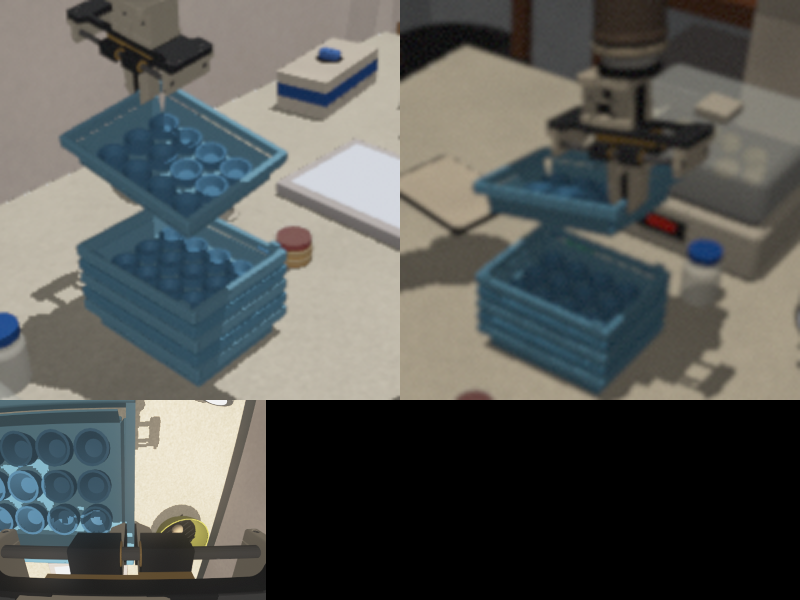

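The tray is clear of the nest and the stack (lower part of both tiles) stands in place. Now levelling, then carrying it over.

Request:
move_arm --series '[{"slide": [0, 0, 0], "turn": [0.132, 0.102, 0], "fingers": -1}, {"slide": [0, 0, 0], "turn": [0.132, 0.102, 0], "fingers": -1}, {"slide": [0, 0, 0], "turn": [0.132, 0.102, 0], "fingers": -1}, {"slide": [0, 0, 0], "turn": [0.132, 0.102, 0], "fingers": -1}, {"slide": [0, 0, 0], "turn": [0.132, 0.102, 0], "fingers": -1}, {"slide": [0, 0, 0], "turn": [0.132, 0.102, 0], "fingers": -1}, {"slide": [0, 0, 0], "turn": [0.132, 0.102, 0], "fingers": -1}, {"slide": [0, 0, 0], "turn": [0.132, 0.102, 0], "fingers": -1}, {"slide": [0, 0, 0], "turn": [0.132, 0.102, 0], "fingers": -1}, {"slide": [0, 0, 0], "turn": [0.132, 0.102, 0], "fingers": -1}, {"slide": [0, 0, 0], "turn": [0.132, 0.102, 0], "fingers": -1}, {"slide": [0, 0, 0], "turn": [0.132, 0.102, 0], "fingers": -1}, {"slide": [0, 0, 0], "turn": [0, 0, 0], "fingers": -1}]'

```text
time_s: 17.82
tcp_pos: [0.5722, 0.2135, 0.4719]
orientation: [-0.001, 0.703, 0.711, -0.0]
contact_force: [0.0, -0.0, -3.0]
grip_width: 0.0077
grip_force: 50.1
```

```bash
python3 - <<'E'
from seg import *
s=monitor.sense();print(s['tcp_pos'],s['orientation'].round(3))
S,D=load('scene0'),load('side0')
print('bottle',atz(S,(240*.64,497*.64),0),tri([(S,(224*.64,440*.64)),(D,(526*.64,203*.64))]))
w9=load('w9');w7=load('w7')
E
```

```text
[0.57222004 0.21353652 0.47192773] [-0.001  0.703  0.711 -0.   ]
bottle [ 0.56617295 -0.48999138  0.        ] (array([ 0.56213971, -0.48394579,  0.15725616]), [np.float64(1.1802780502532275), np.float64(1.1802780502532142)])
```

Request:
move_arm --series '[{"slide": [-0.1, 0.017, 0], "turn": [0, 0, 0], "fingers": -1}, {"slide": [-0.2, 0.017, 0], "turn": [0, 0, 0], "fingers": -1}, {"slide": [-0.3, 0.017, 0], "turn": [0, 0, 0], "fingers": -1}, {"slide": [-0.3, 0.017, 0], "turn": [0, 0, 0], "fingers": -1}, {"slide": [-0.3, 0.017, 0], "turn": [0, 0, 0], "fingers": -1}, {"slide": [-0.3, 0.017, 0], "turn": [0, 0, 0], "fingers": -1}, {"slide": [-0.3, 0.017, 0], "turn": [0, 0, 0], "fingers": -1}, {"slide": [-0.3, 0.017, 0], "turn": [0, 0, 0], "fingers": -1}, {"slide": [-0.3, 0.017, 0], "turn": [0, 0, 0], "fingers": -1}, {"slide": [-0.3, 0.017, 0], "turn": [0, 0, 0], "fingers": -1}, {"slide": [-0.3, 0.017, 0], "turn": [0, 0, 0], "fingers": -1}, {"slide": [-0.3, 0.017, 0], "turn": [0, 0, 0], "fingers": -1}, {"slide": [-0.3, 0.017, 0], "turn": [0, 0, 0], "fingers": -1}, {"slide": [-0.3, 0.017, 0], "turn": [0, 0, 0], "fingers": -1}, {"slide": [-0.3, 0.017, 0], "turn": [0, 0, 0], "fingers": -1}, {"slide": [-0.3, 0.017, 0], "turn": [0, 0, 0], "fingers": -1}, {"slide": [-0.3, 0.017, 0], "turn": [0, 0, 0], "fingers": -1}, {"slide": [-0.1, 0.017, 0], "turn": [0, 0, 0], "fingers": -1}]'

```text
time_s: 19.32
tcp_pos: [0.6066, -0.2816, 0.4722]
orientation: [0.001, 0.705, 0.709, -0.001]
contact_force: [-0.7, 0.9, -1.1]
grip_width: 0.0073
grip_force: 50.0
```

Request:
move_arm --series '[{"slide": [0, 0, 0.1], "turn": [0, 0, 0], "fingers": -1}, {"slide": [0, 0, 0.2], "turn": [0, 0, 0], "fingers": -1}, {"slide": [0, 0, 0.2], "turn": [0, 0, 0], "fingers": -1}, {"slide": [0, 0, 0.2], "turn": [0, 0, 0], "fingers": -1}, {"slide": [0, 0, 0.2], "turn": [0, 0, 0], "fingers": -1}, {"slide": [0, 0, 0.2], "turn": [0, 0, 0], "fingers": -1}, {"slide": [0, 0, 0.1], "turn": [0, 0, 0], "fingers": -1}, {"slide": [0, 0, 0], "turn": [0, 0, 0], "fingers": -1}, {"slide": [0, 0, 0], "turn": [0, 0, 0], "fingers": -1}, {"slide": [0, 0, 0], "turn": [0, 0, 0], "fingers": -1}, {"slide": [0, 0, 0], "turn": [0, 0, 0], "fingers": -1}, {"slide": [0, 0, 0], "turn": [0, 0, 0], "fingers": -1}]'

```text
time_s: 20.32
tcp_pos: [0.6088, -0.276, 0.3531]
orientation: [0.001, 0.703, 0.711, 0.0]
contact_force: [0.0, -0.7, -1.8]
grip_width: 0.0075
grip_force: 50.1
```

```bash
python3 - <<'E'
from seg import *
b=snap('side','s10');c=snap('scene','c10');w=snap('wrist','w10');s=monitor.sense();print(s['tcp_pos'],s['orientation'].round(3),s['grip_width'],s['grip_force'],s['contact_force'])
f=lambda i,x0,y0,x1,y1,w,h:cv2.resize(np.array(i['frame'])[y0:y1,x0:x1,::-1],(w,h),interpolation=cv2.INTER_CUBIC)
cv2.imwrite('pics/t10.png',np.vstack([np.hstack([f(b,200,100,400,280,400,360),f(c,130,150,290,294,400,360)]),np.hstack([f(w,0,0,512,384,320,240),f(b,100,150,300,300,320,240),f(c,220,100,300,220,160,240)])]))
t=np.array(s['tcp_pos']);T=t+[-.106,.05,-.208];print('tray',T)
L=np.array([[.11,.085],[.11,-.085],[-.11,-.085],[-.11,.085]]);X=np.c_[L+T[:2],np.full(4,T[2]+.044)]
for n,i in(('side',b),('scene',c)): print(n,proj(i,X).round(1).tolist())
E
```

```text
[ 0.60860985 -0.27588187  0.35246925] [0.    0.703 0.711 0.   ] 0.007290056100694798 50.053818225860596 [-0.51366723 -0.27602348 -1.74741657]
tray [ 0.50260985 -0.22588187  0.14446925]
side [[268.7, 146.8], [299.1, 132.1], [354.2, 148.2], [325.6, 166.0]]
scene [[247.3, 200.8], [206.0, 238.4], [147.4, 201.8], [190.2, 170.0]]
```

View pics/t10.png

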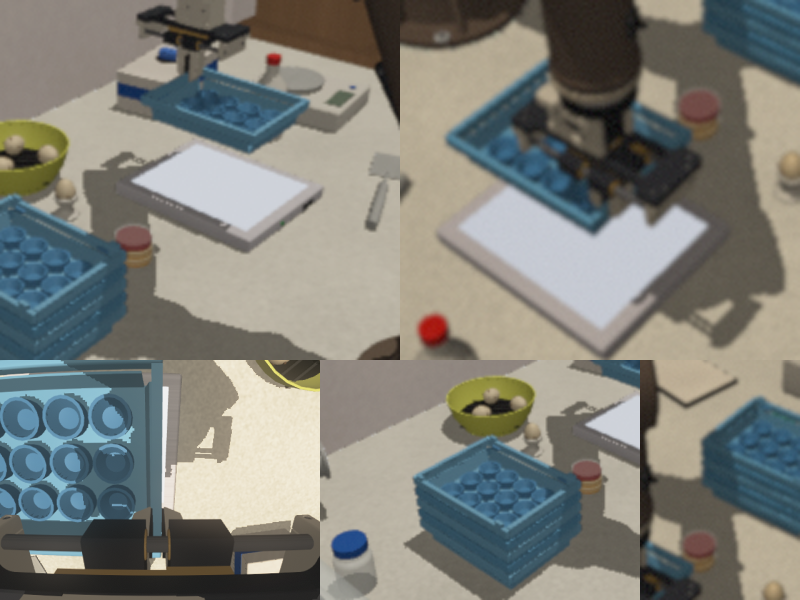

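The top tiles show the tray level over the panel: left rim corner (145,100), right (308,100). Its corners match the prediction to within a few pixels. The stack stands where it was, and the red dish is squarely on the pile at (133,240). I'll lower 18 mm to reach about 10 cm, let it settle, and hand in.

Request:
move_arm --series '[{"slide": [0, 0, 0.06], "turn": [0, 0, 0], "fingers": -1}, {"slide": [0, 0, 0.06], "turn": [0, 0, 0], "fingers": -1}, {"slide": [0, 0, 0.06], "turn": [0, 0, 0], "fingers": -1}, {"slide": [0, 0, 0], "turn": [0, 0, 0], "fingers": -1}, {"slide": [0, 0, 0], "turn": [0, 0, 0], "fingers": -1}, {"slide": [0, 0, 0], "turn": [0, 0, 0], "fingers": -1}, {"slide": [0, 0, 0], "turn": [0, 0, 0], "fingers": -1}, {"slide": [0, 0, 0], "turn": [0, 0, 0], "fingers": -1}, {"slide": [0, 0, 0], "turn": [0, 0, 0], "fingers": -1}, {"slide": [0, 0, 0], "turn": [0, 0, 0], "fingers": -1}]'

```text
time_s: 21.3
tcp_pos: [0.6086, -0.2758, 0.3341]
orientation: [0.0, 0.703, 0.711, 0.0]
contact_force: [-0.0, 0.2, -1.7]
grip_width: 0.0073
grip_force: 50.1
```

```bash
python3 -c "
from cell import monitor,env
s=monitor.sense();print(s['tcp_pos'],s['grip_force'],abs(s['joint_velocities']).max());print(env.job_done())"
```

```text
[ 0.60861657 -0.27578306  0.3341081 ] 50.05356431007385 0.001803811616486005
the job is handed in; nothing more can be done
None
```

I handed the job in at about 21 s (no verdict was returned): the red dish is on the pile, the stack is standing where it was, and the top tray came free corner first and is held level and steady about 10 cm above the window's centre.

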